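# Screw the hose barb into the ink canister and nip its gasket

### The arm

A 6-joint arm with a two-finger parallel gripper is mounted at the origin on the work surface. World frame = base frame: x ahead of the robot, y to its left, z up, the work surface at z = 0. Lengths are in m, angles in rad, forces in N, time in s.
With the tool pointing down it reaches from about 0.375 to 0.9 m from the base axis. Payload 3.1 kg.
Tool frame: the origin (TCP) lies between the finger pads; the fingertips stand manip.nose_length ahead of it and the grasp point (between the pads) lies 5 mm behind it (manip.nose_length is the distance from the TCP to the fingertips, in m); z points along the fingers, y is the line along which they close (so a half turn about z gives the same grasp; the last joint's range is limited). The gripper opens to 85 mm and grips with 20 to 120 N. Pads are 22 mm wide; open, the fingers measure 114 mm over their backs; the gripper's body (76 mm by 85 mm) begins 54 mm behind the grasp point. The pads swing forward as they close: fully open they stand 13 mm farther back than shut.
Start: joints at [1.085, 0.527, 1.433, -0, 1.181, -0.178], TCP at [0.189, 0.596, 0.245] pointing down, gripper open.
Joint ranges: [-3.08, 3.08], [-0.75, 2.2], [0.22, 2.44], [-1.43, 4.57], [0, 2.65], [-2.85, 2.85]. Speed limits (rad/s): [2.79, 2.79, 3.14, 3.14, 3.14, 3.14].

### API

Orientations are given as a unit quaternion [x, y, z, w].
In Python, from station import monitor, eyes, job, manip gives the robot as it stands.
- The arm moves only by the shell command python3 -m pendant 'ROWS' [FORCE]. ROWS is JSON, a list that holds one entry, the list of rows, each a list of 7 numbers: the shift along the tool's x, y, z as a fraction of full scale, then the turn, a rotation vector about the tool's x, y, z as a fraction of full scale, then the opening, from 0 (shut) to 1 (fully open). A call has 1 to 20 rows; each row shifts and turns the commanded pose from where the row before left it, along the tool's axes as they then stand; what a row does not reach is not made up. Full scale, the value 1, is 800 mm for a shift and 0.12 rad for a turn. A row lasts 1/10 s, in which the tool goes at most 50 mm and 8.59 degrees, less where a joint would pass 70% of its speed; a pose out of reach is approached as far as the arm can. A call with a number of a shift or a turn outside -1 to 1 is refused whole. A call with a gripper value outside its range is refused whole. The fingers move at their own pace and stop on an object; FORCE is the grip in N (left out, the last holds). Time passes only in rows, so rows that do not move let the fingers close. It gives the time, the measured TCP pose, the force, the opening and the grip force at its end, in the units of the state.
- monitor.sense(): the state, without advancing time (a new reading comes with each control period).
- eyes.snapshot(name): name is "side" or "top"; returns a dict with "pixels" (400x640x3 uint8, red, green, blue), "depth" (400x640 float32, m along the optical axis (not along the pixel's ray), 0 where there is no reading), "intrinsics" (3x3 intrinsics, pixels), "k1" (the pictures are not rectified: a ray, as slopes to the right and down, at radius r is drawn at 1 + k1 r^2 times it, then the intrinsics apply), "eye" and "attitude" of the camera in the world. Camera axes: x right, y down, z forward; pixel columns grow to the right and rows downward; lengths in m; the calibration is good to about 2 mm. A picture is of the moment at which its call begins.
- job.sign_off(): hands the job in; it is judged then, once.
The state is a dict: "t": time; "q": joint angles; "qd": joint speeds; "tau": joint torques, N m; "tcp_pos": TCP position; "tool_rot": TCP orientation; "force": force on the tool from outside, world axes, zero at the start; "ft_torque": the same for the moment, N m; "finger_gap": opening from 0.0 (shut) to 1.0 (fully open); "gripper_force": force on a finger pad.
Only numpy, scipy, OpenCV 4.12 (cv2) and the standard library are available. Lean on these libraries where they do the work, as an engineer would, in place of code of your own. Each camera call takes 0.05 s, during which the arm holds its last target. There are 200 camera calls.

### The job

Fit the orange hose barb to the clamped ink canister: set it in the neck, find the thread without forcing it, and screw it down clockwise until you feel the gasket on the rim nip, then give it one flat of the hexagon (a sixth of a turn) more and let go. Leave the other things on the bench alone.

Things in the scene. Friction and masses are not known exactly. Their poses are not given: they have to be found in the camera images.
- barb: The orange hose barb to fit: loose, 68 mm tall, about 60 g, upright on its threaded end. Origin on its axis half-way up, mid hexagon; z up, x to the hexagon corner with a white mark. Hexagon 30 mm across flats, 24 mm tall (+-12 mm), flats facing 30, 90, 150.. degrees from x. 15 mm barb on top, to 34 mm above origin. Below the hexagon a 46 mm flange, underside 16 mm below origin.
- shank_end (a point): Tip of the barb fitting's shank, on its axis 34 mm below barb (same axes). Shank 29 mm thick, last 4 mm a cone to 22 mm. On it a right-hand two-start thread, 34 mm over the crests, 10 mm rise per full turn: two ridges whose lower ends lie 5 mm above this tip towards +x and -x, each running 120 degrees.
- can: The ink canister: off-white, blue band, 190 x 120 x 105 mm, on a plywood board (270 x 150 x 18 mm), held by a red-jawed bar clamp, fixed. Origin under the board's centre, z up, x towards its carrying handle, y towards the clamp's wooden screw handle (reaching 185 mm). Nothing of it is higher than the neck's rim.
- neck (a point): Centre of the neck's rim (axes as can), 143 mm above the bench, 45 mm from can towards -x. Neck 20 mm tall, 47 mm across outside, 38 mm inside, 31 mm between the crests of its two-start thread. A fitting set in rests on the hidden thread starts, its origin 23 to 29 mm above the rim; turned clockwise from above it winds down 10 mm a turn and catches within half a turn. Axial play 0.4 mm.
- gasket: Black rubber ring seated in the rim, radii 18 and 23 mm; z up, origin on the neck axis, 5 mm below its top. It stands 2.8 to 7.2 mm above the rim, differently each time. Once the flange meets it the turning moment climbs by 0.1 to 0.2 N m per radian from about 0 to 0.05 N m, to some 0.15 one flat (60 degrees) on. It yields 7 N per mm: 9.5 to 20 N seals, over 25 crushes it.
- cap: The canister's blue ribbed screw cap, 51 mm across, 18 mm high, lying on the bench; origin under its centre. Leave it.
- spare: A smaller white hose barb, 34 mm across, 46 mm tall, standing on the bench; origin under its centre. Not the one wanted.
- inkpot: Small glass pot of pink ink with black lid, 42 mm across, 65 mm tall; origin under its centre. Leave it.
- marker_jar: Glass jar of black markers, 86 mm across, 145 mm tall; origin under its centre. Leave it.
- tape: Roll of masking tape lying flat, 90 mm across, 24 mm high; origin under its centre. Leave it.
- highlighter: Green highlighter lying on the bench, 110 mm long, 17 mm thick; origin under its middle. Leave it.
Not all that is in view belongs to the job. What is shaped like the barb but blue, green or turquoise is not meant.

How it is judged:
By the outcome, as a careful person would: the job done as asked, in the order asked, and still so for the second after the job is handed in, with the robot touching nothing.
It also fails if it takes over 72 s, if anything falls off the work surface, if the arm or the gripper's body presses on something with over 40 N, if the wrist force passes 120 N, or if a joint passes its speed limit or range.

## Working session

There is one attempt and no reset: what is moved stays moved. The work goes in short steps, Python scripts to look and compute and a shell command to move; the robot and the scene stay as the last step left them, time stands still between calls to the robot, and variables do not carry over. Pictures are saved under pics/ and viewed, at most 10 in all, crops included, and the job is handed in when it is done.

```bash
mkdir -p pics; ls
cat > h.py <<'E'
from station import monitor, eyes, job, manip
import numpy as np, cv2
from scipy.spatial.transform import Rotation as R
E
python3 - <<'E'
from h import *
import pickle
s=monitor.sense(); print(s, manip.nose_length)
d={}
for n in("side","top"):
    f=eyes.snapshot(n); d[n]=f
    print(n,f["intrinsics"],f["k1"],f["eye"],f["attitude"])
    cv2.imwrite(f"pics/{n}0.png",f["pixels"][:,:,::-1])
pickle.dump(d,open("f0.pkl","wb"))
E
```

```text
pics
{'t': 0.0, 'q': array([ 1.08549513e+00,  5.28462565e-01,  1.43385886e+00,  4.30794912e-05,
        1.18143272e+00, -1.78498448e-01]), 'qd': array([ 0.00156822,  0.00019131,  0.00021329, -0.00079555, -0.00025358,
       -0.00043418]), 'tau': array([ 2.02096329e-03, -4.42339110e+01, -1.78031820e+01, -1.93272622e-04,
        8.33933445e-03, -8.38038972e-06]), 'tcp_pos': array([0.18840003, 0.59522528, 0.24434963]), 'tool_rot': array([ 1.52808455e-01,  9.88255234e-01, -1.01527332e-03, -3.70981379e-04]), 'force': array([0.38741528, 0.27059657, 0.40972949]), 'ft_torque': array([ 0.03299972,  0.04845649, -0.01381469]), 'gripper_force': 0.0, 'finger_gap': 0.9954805770264663} 0.014
side [[438.14204182   0.         317.3038904 ]
 [  0.         438.14204182 191.17457861]
 [  0.           0.           1.        ]] -0.0005816010434073395 [ 0.41904667 -1.07425006  0.73666868] [ 0.86603376 -0.06672539  0.02405791 -0.49492875]
top [[398.04776386   0.         326.76890935]
 [  0.         398.04776386 198.18255572]
 [  0.           0.           1.        ]] -0.05451953207195797 [ 0.32597627 -0.01691035  1.26694312] [-0.70037916  0.70742173 -0.05795516  0.07526447]
```

View pics/side0.png

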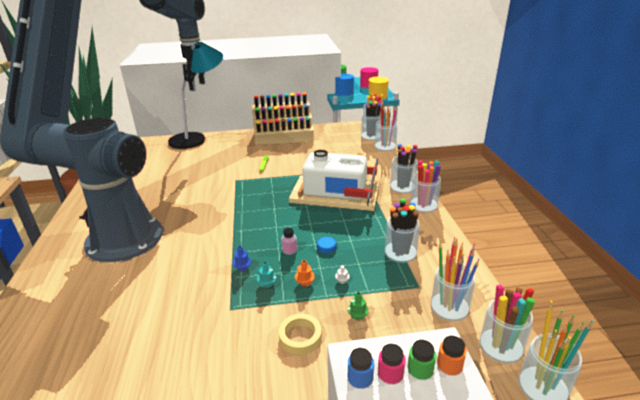

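View pics/top0.png

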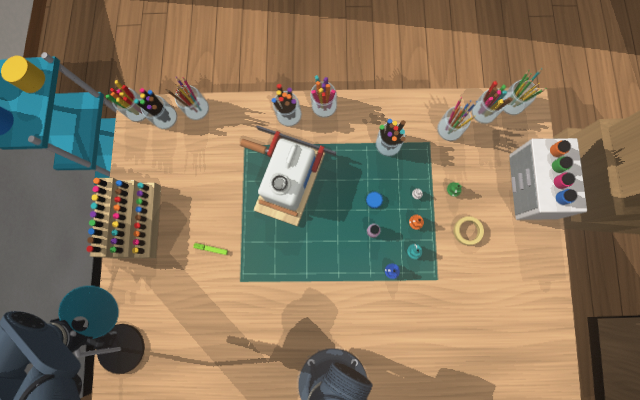

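The side view shows the orange barb at about (304,272) and the neck at about (320,156). In the top view they are at about (416,222) and (280,183). Next I'll measure them.

```bash
cat >> h.py <<'E'
def proj(f,P):
    K=f["intrinsics"];r=R.from_quat(f["attitude"]);c=r.inv().apply(np.atleast_2d(P)-f["eye"])
    s=c[:,:2]/c[:,2:];s=s*(1+f["k1"]*(s**2).sum(1,keepdims=True));return s*[K[0,0],K[1,1]]+K[:2,2]
def ray(f,uv):
    K=f["intrinsics"];d=(np.atleast_2d(uv).astype(float)-K[:2,2])/[K[0,0],K[1,1]];s=d.copy()
    for _ in range(8): s=d/(1+f["k1"]*(s**2).sum(1,keepdims=True))
    return R.from_quat(f["attitude"]).apply(np.c_[s,np.ones(len(s))])
def onz(f,uv,z):
    d=ray(f,uv);return f["eye"]+d*((z-f["eye"][2])/d[:,2])[:,None]
def pts(f,m):
    v,u=np.nonzero(m&(f["depth"]>0));d=ray(f,np.c_[u,v])
    return f["eye"]+d*f["depth"][v,u][:,None],np.c_[u,v]
def hsv(f): return cv2.cvtColor(f["pixels"],cv2.COLOR_RGB2HSV)
def box(m,x0,x1,y0,y1):
    o=np.zeros(m.shape,bool);o[y0:y1,x0:x1]=m[y0:y1,x0:x1];return o
E
python3 - <<'E'
from h import *
import pickle
d=pickle.load(open("f0.pkl","rb"))
for n in d:
    f=d[n];print(n,"base",proj(f,[[0,0,0],[0,0,.3],[.19,.596,.245]]).round())
    h=hsv(f);H,S,V=[h[...,i].astype(int) for i in range(3)]
    m=(H<14)&(S>170)&(V>120)
    m=box(m,280,330,250,295) if n=="side" else box(m,400,432,205,240)
    P,uv=pts(f,m);print(n,"orange",len(P),uv.mean(0),P.mean(0),np.percentile(P,[2,50,98],axis=0).round(4).tolist())
    if n=="top":
        print("barb top pts",P[P[:,2]>.055].mean(0),"hex",P[(P[:,2]>.04)&(P[:,2]<.05)].mean(0),"flange",P[(P[:,2]>.015)&(P[:,2]<.03)].mean(0),len(P[P[:,2]>.055]))
    # neck
    m=np.zeros(H.shape,bool)
    if n=="top": m[165:202,260:300]=1
    else: m[145:175,305:340]=1
    P,uv=pts(f,m);k=P[:,2]>.134;print(n,"rim",k.sum(),P[k].mean(0),P[k].min(0),P[k].max(0))
    mm=box(V<70,262,300,165,203) if n=="top" else box(V<70,308,335,148,168)
    P,uv=pts(f,mm);print("dark",len(P),uv.mean(0),uv.min(0),uv.max(0),np.percentile(P,[2,50,98],axis=0).round(3).tolist())
f=d["top"]
a=cv2.resize(f["pixels"][130:230,230:330],(400,400),interpolation=cv2.INTER_CUBIC)
b=cv2.resize(f["pixels"][197:247,391:441],(400,400),interpolation=cv2.INTER_CUBIC)
g=d["side"]
c=cv2.resize(g["pixels"][135:215,285:385],(400,320)[::1],interpolation=cv2.INTER_CUBIC)
e=cv2.resize(g["pixels"][250:300,275:335],(400,333)[::1],interpolation=cv2.INTER_CUBIC)
o=np.vstack([np.hstack([a,b])[:300*2][:400],np.hstack([c[:200],c[:200]*0])])
cv2.imwrite("pics/c1.png",np.hstack([a,b])[:,:,::-1])
cv2.imwrite("pics/c2.png",np.hstack([c[:320],e[:320]])[:,:,::-1])
E
```

```text
side base [[125. 238.]
 [ 96. 141.]
 [199.  87.]]
side orange 268 [304.21268657 274.76119403] [ 0.48235555 -0.27807584  0.0346235 ] [[0.4649, -0.29, 0.0068], [0.4823, -0.2792, 0.0333], [0.5011, -0.2594, 0.0676]]
side rim 127 [0.58654925 0.14238827 0.14263918] [0.56456486 0.1214376  0.1342453 ] [0.61008763 0.16944293 0.15056394]
dark 21 [320.71428571 152.38095238] [315 151] [326 155] [[0.569, 0.125, 0.142], [0.591, 0.158, 0.145], [0.604, 0.169, 0.149]]
top base [[333. 384.]
 [331. 419.]
 [ 98. 328.]]
top orange 132 [416.15151515 221.81060606] [ 0.4827801  -0.26405779  0.03839453] [[0.4654, -0.2849, 0.0188], [0.4806, -0.263, 0.043], [0.5049, -0.2484, 0.0678]]
barb top pts [ 0.48326448 -0.26583629  0.06527147] hex [ 0.48214131 -0.26650774  0.04535936] flange [ 0.48436069 -0.26152088  0.02208898] 16
top rim 125 [0.58640776 0.14807624 0.14508957] [0.56346943 0.12534902 0.13492825] [0.60959655 0.17163433 0.15208313]
dark 14 [278.85714286 179.42857143] [273 176] [286 189] [[0.572, 0.127, 0.145], [0.6, 0.149, 0.15], [0.607, 0.166, 0.152]]
```

View pics/c1.png

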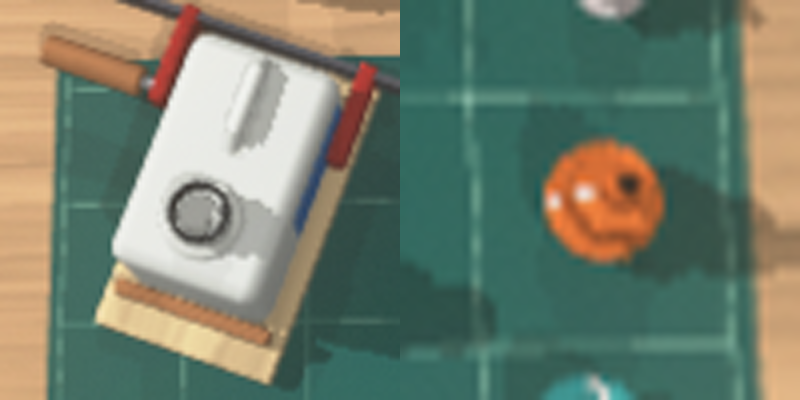

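View pics/c2.png

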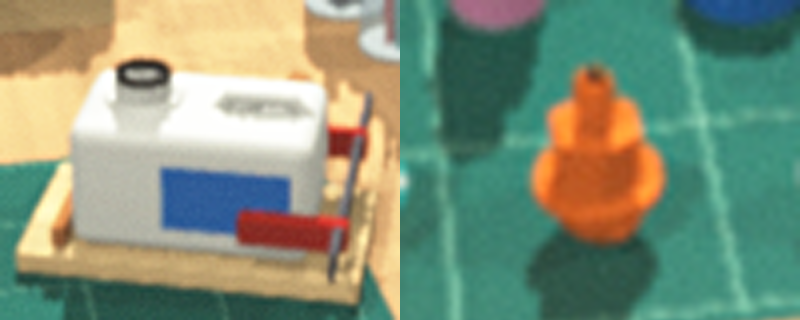

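The crops show the white mark on the barb's +y side, at top-view pixels (410,222) and (414,221). The barb's bore is at about (419.5,220) and the gasket ring is centred at about (279.8,183). I'll refine these and work out the moves.

Run:
```python
from h import *
import pickle
d=pickle.load(open("f0.pkl","rb"));f=d["top"];g=d["side"]
def tri(fs,uvs):
    A=0;b=0
    for F,uv in zip(fs,uvs):
        r=ray(F,uv)[0];r/=np.linalg.norm(r);M=np.eye(3)-np.outer(r,r);A=A+M;b=b+M@F["eye"]
    return np.linalg.solve(A,b)
# bore (dark) centroid top, & marks
px=f["pixels"].astype(int)[205:240,400:432]
w=np.clip(px[...,2]-110,0,None)*(px[...,0]>170)*(px.min(2)>110)
v,u=np.nonzero(w*((np.hypot(*(np.indices(w.shape)-np.array([17,16])[:,None,None])))<8.5))
print([(a+400,b+205,px[b,a].tolist()) for a,b in zip(u,v)])
print("bore",onz(f,[419.5,220],.068),"side top", proj(g,[[.483,-.2655,.068]]))
h=hsv(f);m=box((h[...,0]<16)&(h[...,1]>120)&(h[...,2]>60),400,432,205,240).astype(np.uint8)
c=max(cv2.findContours(m,0,1)[0],key=cv2.contourArea);ce=cv2.fitEllipse(c);print("outline",ce,onz(f,ce[0],.020))
C=np.array([.483,-.2655])
for uv in ([410.1,222.2],[414.1,221.1]):
    for z in (.022,.034,.046):
        p=onz(f,uv,z)[0];print(uv,z,p.round(4),np.degrees(np.arctan2(*(p[:2]-C)[::-1])).round(1),np.hypot(*(p[:2]-C)).round(4))
# gasket ring dark outline
for F,b,n in((f,(266,294,170,198),"top"),(g,(311,331,147,163),"side")):
    V=hsv(F)[...,2]; m=box(V<110,*b).astype(np.uint8)
    c=max(cv2.findContours(m,0,1)[0],key=cv2.contourArea);e=cv2.fitEllipse(cv2.convexHull(c));print(n,e);
    if n=="top": t=e[0]
    else: s=e[0]
print("tri",tri((f,g),(t,s)),onz(f,t,.148),onz(g,s,.148))
# side orange: silhouette centre
h=hsv(g);m=box((h[...,0]<16)&(h[...,1]>150)&(h[...,2]>90),280,330,250,295)
for r in range(258,290,2):
    x=np.nonzero(m[r])[0]
    if len(x):print(r,x.min(),x.max(),end="; ")
print(proj(g,[[.483,-.2655,z] for z in(.068,.046,.02,0)]))
```

```text
[(np.int64(413), np.int64(220), [233, 175, 152]), (np.int64(414), np.int64(220), [234, 178, 155]), (np.int64(409), np.int64(221), [219, 145, 111]), (np.int64(410), np.int64(221), [222, 170, 151]), (np.int64(413), np.int64(221), [231, 204, 188]), (np.int64(414), np.int64(221), [233, 208, 192]), (np.int64(409), np.int64(222), [207, 165, 138]), (np.int64(410), np.int64(222), [232, 208, 190])]
bore [[ 0.48438857 -0.26856773  0.068     ]] side top [[303.32360346 260.47245606]]
outline ((416.2126159667969, 221.69117736816406), (13.535175323486328, 14.08938980102539), 168.4192352294922) [[ 0.48549984 -0.26803321  0.02      ]]
[410.1, 222.2] 0.022 [ 0.4839 -0.2484  0.022 ] 87.1 0.0172
[410.1, 222.2] 0.034 [ 0.4824 -0.2461  0.034 ] 91.9 0.0194
[410.1, 222.2] 0.046 [ 0.4808 -0.2439  0.046 ] 95.7 0.0217
[414.1, 221.1] 0.022 [ 0.4872 -0.2611  0.022 ] 46.5 0.0061
[414.1, 221.1] 0.034 [ 0.4856 -0.2587  0.034 ] 68.7 0.0073
[414.1, 221.1] 0.046 [ 0.4841 -0.2564  0.046 ] 83.2 0.0092
top ((279.5032043457031, 182.90289306640625), (14.916738510131836, 15.293076515197754), 116.75749969482422)
side ((320.2283935546875, 153.1012420654297), (6.7081990242004395, 12.852214813232422), 91.38797760009766)
tri [0.58635077 0.14669556 0.14543481] [[0.58656539 0.14632754 0.148     ]] [[0.58480782 0.14105455 0.148     ]]
262 301 306; 264 301 306; 266 298 309; 268 298 310; 270 298 310; 272 298 312; 274 296 313; 276 295 313; 278 295 313; 280 296 312; 282 299 310; 284 300 309; [[303.32360346 260.47245606]
 [303.69683962 267.63843547]
 [304.12779586 275.91248526]
 [304.45206575 282.13814132]]
```

```bash
cat >> h.py <<'E'
def st():
    s=monitor.sense();M=R.from_quat(s["tool_rot"]).as_matrix()
    print("t",round(s["t"],2),"p",s["tcp_pos"].round(4),"psi",np.degrees(np.arctan2(M[1,0],M[0,0])).round(2),"zax",M[:,2].round(3),"F",s["force"].round(2),"T",s["ft_torque"].round(3),"q",s["q"].round(2),"gap",round(s["finger_gap"],3),"gf",round(s["gripper_force"],1));return s
def row(psi,d,n):
    p=np.radians(psi);x=np.array([np.cos(p),np.sin(p)]);y=np.array([np.sin(p),-np.cos(p)]);d=np.array(d)
    print("row",(np.array([x@d[:2],y@d[:2],-d[2]])/.8/n).round(5).tolist(),"x",n,"mm/row",(np.linalg.norm(d)/n*1000).round(1))
E
python3 - <<'E'
from h import *
row(150,[.23,-.5,0],12)
row(150,[.065,-.368,-.10],8)
E
```

```text
row [-0.04679, -0.03313, -0.0] x 12 mm/row 45.9
row [-0.03755, -0.04472, 0.01562] x 8 mm/row 48.4
```

```bash
python3 -m pendant '[[[0,0,0,0,0,0.9,1],[0,0,0,0,0,0.9,1],[-0.0468,-0.0331,0,0,0,0,1],[-0.0468,-0.0331,0,0,0,0,1],[-0.0468,-0.0331,0,0,0,0,1],[-0.0468,-0.0331,0,0,0,0,1],[-0.0468,-0.0331,0,0,0,0,1],[-0.0468,-0.0331,0,0,0,0,1],[-0.0468,-0.0331,0,0,0,0,1],[-0.0468,-0.0331,0,0,0,0,1],[-0.0468,-0.0331,0,0,0,0,1],[-0.0468,-0.0331,0,0,0,0,1],[-0.0468,-0.0331,0,0,0,0,1],[-0.0468,-0.0331,0,0,0,0,1]]]' && python3 -m pendant '[[[-0.0375,-0.0447,0.0156,0,0,0,1],[-0.0375,-0.0447,0.0156,0,0,0,1],[-0.0375,-0.0447,0.0156,0,0,0,1],[-0.0375,-0.0447,0.0156,0,0,0,1],[-0.0375,-0.0447,0.0156,0,0,0,1],[-0.0375,-0.0447,0.0156,0,0,0,1],[-0.0375,-0.0447,0.0156,0,0,0,1],[-0.0375,-0.0447,0.0156,0,0,0,1],[0,0,0,0,0,0,0.8],[0,0,0,0,0,0,0.8],[0,0,0,0,0,0,0.8]]]'
python3 - <<'E'
from h import *
s=st();p=s["tcp_pos"]
row(150,np.array([.484,-.268,.037])-p,3)
E
```

```text
t: 1.5
tcp_pos: [0.4196, 0.0944, 0.2452]
tool_rot: [0.259, 0.966, 0.0, -0.0]
force: [1.0, 0.4, 0.3]
finger_gap: 0.999
gripper_force: 0.0
t: 2.6
tcp_pos: [0.4837, -0.2702, 0.1452]
tool_rot: [0.258, 0.966, 0.001, -0.001]
force: [-0.5, 0.2, 0.2]
finger_gap: 0.798
gripper_force: 0.0
t 2.6 p [ 0.4837 -0.2702  0.1452] psi 150.07 zax [-0.001  0.002 -1.   ] F [-0.53  0.18  0.19] T [-0.011  0.013 -0.016] q [-0.71  0.57  1.7   0.    0.87 -1.76] gap 0.798 gf 0.0
row [0.00035, 0.00087, 0.04508] x 3 mm/row 36.1
```

```bash
python3 -m pendant '[[[0.0003,0.0009,0.045,0,0,0,0.8],[0.0003,0.0009,0.045,0,0,0,0.8],[0.0004,0.0009,0.0452,0,0,0,0.8],[0,0,0,0,0,0,0.8],[0,0,0,0,0,0,0.5],[0,0,0,0,0,0,0.3],[0,0,0,0,0,0,0.2],[0,0,0,0,0,0,0.2],[0,0,0,0,0,0,0.2],[0,0,0,0,0,0,0.2],[0,0,0,0,0,0,0.2],[0,0,0,0,0,0,0.2]]]' 40
python3 - <<'E'
from h import *
s=st()
f=eyes.snapshot("side");a=f["pixels"][200:300,255:355]
g=eyes.snapshot("top");b=g["pixels"][180:260,370:450]
cv2.imwrite("pics/g1.png",np.hstack([cv2.resize(a,(400,400)),cv2.resize(b,(400,400))])[:,:,::-1])
E
```

```text
t: 3.8
tcp_pos: [0.4861, -0.2699, 0.0396]
tool_rot: [0.259, 0.966, -0.001, 0.002]
force: [0.8, 2.1, 6.9]
finger_gap: 0.337
gripper_force: 41.1
t 3.8 p [ 0.4861 -0.2699  0.0396] psi 150.03 zax [ 0.003 -0.002 -1.   ] F [0.84 2.07 6.87] T [ 0.316 -0.096  0.048] q [-0.71  0.75  1.75  0.    0.64 -1.76] gap 0.337 gf 41.1
```

View pics/g1.png

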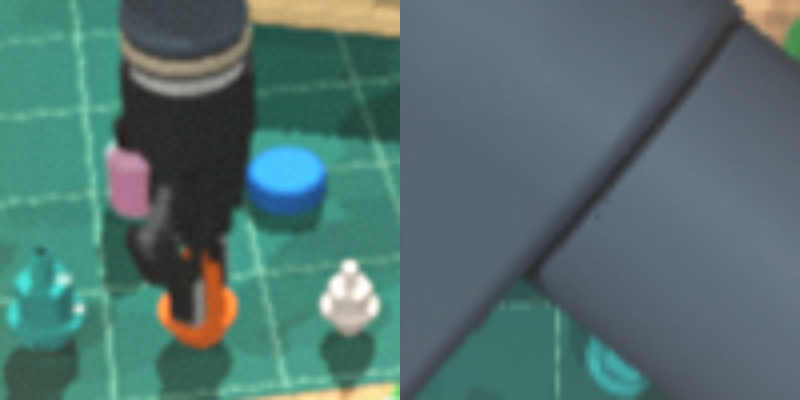

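```bash
python3 - <<'E'
from h import *
row(150,[.103,.4135,0],9)
E
python3 -m pendant '[[[0,0,-0.02,0,0,0,0.2],[0,0,-0.06,0,0,0,0.2],[0,0,-0.06,0,0,0,0.2],[0,0,-0.06,0,0,0,0.2],[0,0,-0.04,0,0,0,0.2],[0,0,0,0,0,0,0.2],[0,0,0,0,0,0,0.2]]]'
python3 - <<'E'
from h import *
s=st()
f=eyes.snapshot("side");h=hsv(f)
m=(h[...,0]<16)&(h[...,1]>150)&(h[...,2]>60);m=box(m,270,340,150,300)
v,u=np.nonzero(m);print(len(u),u.min(),u.max(),v.min(),v.max())
print(proj(f,s["tcp_pos"]-[[0,0,.0056],[0,0,.0396],[0,0,.0216]]))
for r in range(v.min(),v.max()+1,2):
    x=np.nonzero(m[r])[0]
    if len(x):print(r,x.min(),x.max(),end="; ")
E
```

```text
row [0.01633, 0.05689, -0.0] x 9 mm/row 47.3
t: 4.6
tcp_pos: [0.4847, -0.2693, 0.2306]
tool_rot: [0.258, 0.966, -0.001, 0.001]
force: [-0.1, 0.1, -1.0]
finger_gap: 0.346
gripper_force: 40.2
t 4.6 p [ 0.4847 -0.2693  0.2306] psi 150.04 zax [ 0.002 -0.002 -1.   ] F [-0.06  0.05 -1.01] T [ 0.07  -0.021  0.005] q [-0.71  0.45  1.63 -0.    1.06 -1.76] gap 0.346 gf 40.2
210 290 310 193 220
[[301.37339517 205.31984973]
 [302.03045313 218.2516153 ]
 [301.68553821 211.46327717]]
193 297 302; 195 302 302; 197 301 304; 199 302 306; 201 303 306; 203 302 306; 205 303 307; 207 303 309; 209 290 310; 211 290 310; 213 290 309; 215 292 307; 217 294 307; 219 297 305;
```

```bash
python3 -m pendant '[[[0.0166,0.0571,0,0,0,0,0.2],[0.0166,0.0571,0,0,0,0,0.2],[0.0166,0.0571,0,0,0,0,0.2],[0.0166,0.0571,0,0,0,0,0.2],[0.0166,0.0571,0,0,0,0,0.2],[0.0166,0.0571,0,0,0,0,0.2],[0.0166,0.0571,0,0,0,0,0.2],[0.0166,0.0571,0,0,0,0,0.2],[0.0166,0.0571,0,0,0,0,0.2],[0,0,0,0,0,0,0.2]]]'  && python3 -m pendant '[[[0,0,0,0,0,-0.97,0.2],[0,0,0,0,0,-0.97,0.2],[0,0,0,0,0,-0.97,0.2],[0,0,0,0,0,-0.97,0.2],[0,0,0,0,0,-0.97,0.2],[0,0,0,0,0,-0.97,0.2],[0,0,0,0,0,-0.97,0.2],[0,0,0,0,0,-0.97,0.2],[0,0,0,0,0,-0.97,0.2],[0,0,0,0,0,-0.97,0.2],[0,0,0,0,0,-0.97,0.2],[0,0,0,0,0,-0.97,0.2],[0,0,0,0,0,-0.97,0.2],[0,0,0,0,0,-0.97,0.2],[0,0,0,0,0,-0.97,0.2],[0,0,0,0,0,0,0.2],[0,0,0,0,0,0,0.2]]]'
python3 - <<'E'
from h import *
s=st()
f=eyes.snapshot("side")
p=s["tcp_pos"];print(proj(f,p-[[0,0,.0216],[0,0,.0396]]),proj(f,[[.587,.1455,.148]]))
u0,v0=proj(f,p)[0].astype(int)
h=hsv(f);m=(h[...,0]<16)&(h[...,1]>130)&(h[...,2]>60);m=box(m,u0-20,u0+20,v0-20,v0+25)
for r in range(v0-8,v0+20):
    x=np.nonzero(m[r])[0]
    if len(x):print(r,x.min(),x.max(),end="; ")
cv2.imwrite("pics/n1.png",cv2.resize(f["pixels"][90:190,260:380],(720,600),interpolation=cv2.INTER_CUBIC)[:,:,::-1])
V=h[...,2]
for r in range(149,158): x=np.nonzero(V[r,305:340]<90)[0]+305; print(r,(x.min(),x.max()) if len(x) else 0,end=" ")
E
```

```text
t: 5.65
tcp_pos: [0.586, 0.1522, 0.2268]
tool_rot: [0.255, 0.967, 0.001, -0.002]
force: [-0.1, -0.6, -0.1]
finger_gap: 0.341
gripper_force: 40.2
t: 7.35
tcp_pos: [0.5856, 0.1459, 0.2278]
tool_rot: [-0.573, 0.82, 0.001, -0.001]
force: [0.7, 0.3, -0.4]
finger_gap: 0.34
gripper_force: 40.3
t 7.35 p [0.5856 0.1459 0.2278] psi -110.09 zax [-0.003 -0.    -1.   ] F [ 0.71  0.28 -0.38] T [0.001 0.02  0.013] q [ 0.06  0.52  1.5  -0.    1.12 -2.73] gap 0.34 gf 40.3
[[319.86375277 135.04659332]
 [319.98981909 140.4979776 ]] [[320.71944352 152.43126965]]
120 318 320; 121 317 320; 122 317 320; 123 317 320; 124 317 321; 125 314 322; 126 314 323; 127 314 323; 128 314 323; 129 314 322; 130 314 322; 131 314 327; 132 314 322; 133 311 323; 134 311 326; 135 311 326; 136 312 326; 137 312 325; 138 314 324; 139 314 323; 140 314 323; 141 316 322; 142 317 320; 149 0 150 (np.int64(318), np.int64(323)) 151 (np.int64(315), np.int64(325)) 152 (np.int64(315), np.int64(326)) 153 (np.int64(315), np.int64(326)) 154 (np.int64(315), np.int64(326)) 155 (np.int64(315), np.int64(325)) 156 (np.int64(318), np.int64(322)) 157 0
```

View pics/n1.png

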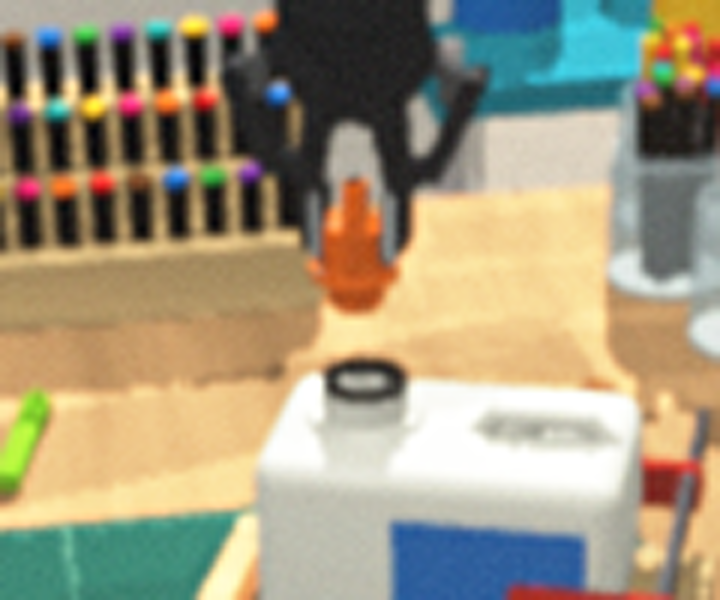

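The barb hangs at column ~318.7 and the neck ring is at ~320.5, so the barb has to go about 4 mm towards +x. After that I'll lower it gently.

```bash
python3 -m pendant '[[[-0.0017,-0.0047,0,0,0,0,0.2],[0,0,0.026,0,0,0,0.2],[0,0,0.0265,0,0,0,0.2],[0,0,0,0,0,0,0.2],[0,0,0,0,0,0,0.2]]]'
python3 - <<'E'
from h import *
s=st()
f=eyes.snapshot("side")
cv2.imwrite("pics/n2.png",cv2.resize(f["pixels"][110:180,285:355],(560,560),interpolation=cv2.INTER_CUBIC)[:,:,::-1])
u0,v0=proj(f,s["tcp_pos"])[0].astype(int)
h=hsv(f);m=(h[...,0]<16)&(h[...,1]>130)&(h[...,2]>60);m=box(m,u0-20,u0+20,v0-20,v0+25)
for r in range(v0-8,v0+20):
    x=np.nonzero(m[r])[0]
    if len(x):print(r,x.min(),x.max(),end="; ")
V=h[...,2]
for r in range(149,158): x=np.nonzero(V[r,305:340]<90)[0]+305; print(r,(x.min(),x.max()) if len(x) else 0,end=" ")
E
```

```text
t: 7.9
tcp_pos: [0.5907, 0.1466, 0.1872]
tool_rot: [-0.574, 0.819, 0.0, -0.0]
force: [0.1, -0.6, -0.2]
finger_gap: 0.347
gripper_force: 40.3
t 7.9 p [0.5907 0.1466 0.1872] psi -109.94 zax [-0.001 -0.    -1.   ] F [ 0.11 -0.57 -0.22] T [-0.027 -0.036  0.007] q [ 0.06  0.57  1.53 -0.    1.04 -2.73] gap 0.347 gf 40.3
132 319 322; 133 318 322; 134 318 323; 135 318 323; 136 317 323; 137 316 324; 138 316 324; 139 316 325; 140 316 325; 141 316 324; 142 316 324; 143 316 324; 144 316 328; 145 312 324; 146 313 327; 147 314 328; 148 314 328; 149 314 327; 150 315 326; 151 315 326; 152 315 325; 153 318 324; 154 319 322; 149 0 150 0 151 0 152 (np.int64(315), np.int64(326)) 153 (np.int64(315), np.int64(326)) 154 (np.int64(315), np.int64(326)) 155 (np.int64(315), np.int64(325)) 156 (np.int64(318), np.int64(322)) 157 0
```

View pics/n2.png

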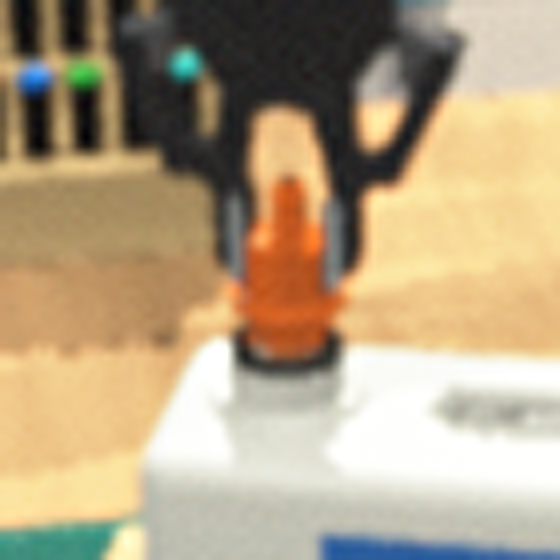

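The barb is now centred over the neck (column ~320.7 against 320.5). I'll lower it in small steps and watch the force.

```bash
for i in 1 2 3; do echo; done; python3 -m pendant '[[[0,0,0.0025,0,0,0,0.2],[0,0,0.0025,0,0,0,0.2],[0,0,0.0025,0,0,0,0.2],[0,0,0,0,0,0,0.2]]]'|tr '\n' ' '; python3 -m pendant '[[[0,0,0.0025,0,0,0,0.2],[0,0,0,0,0,0,0.2]]]'|tr '\n' ' ';  python3 -m pendant '[[[0,0,0.0025,0,0,0,0.2],[0,0,0,0,0,0,0.2]]]'|tr '\n' ' '
```

```text
t: 8.35 tcp_pos: [0.5907, 0.1469, 0.1816] tool_rot: [-0.574, 0.819, 0.0, 0.001] force: [-0.4, 1.7, -0.8] finger_gap: 0.338 gripper_force: 40.4 t: 8.55 tcp_pos: [0.5904, 0.1471, 0.1792] tool_rot: [-0.574, 0.819, 0.0, 0.0] force: [-0.3, 1.2, 0.3] finger_gap: 0.342 gripper_force: 40.4 t: 8.75 tcp_pos: [0.5903, 0.147, 0.177] tool_rot: [-0.574, 0.819, 0.0, -0.0] force: [-0.7, 2.6, -1.2] finger_gap: 0.343 gripper_force: 40.3
```

```bash
python3 -m pendant '[[[0,0,0.002,0,0,0,0.2],[0,0,0,0,0,0,0.2]]]'|tr '\n' ' '; python3 -m pendant '[[[0,0,0.002,0,0,0,0.2],[0,0,0,0,0,0,0.2]]]'|tr '\n' ' ';  python3 -m pendant '[[[0,0,0.002,0,0,0,0.2],[0,0,0,0,0,0,0.2]]]'|tr '\n' ' '
```

```text
t: 8.95 tcp_pos: [0.5898, 0.1472, 0.1753] tool_rot: [-0.574, 0.819, 0.001, -0.0] force: [-1.6, 5.2, -0.5] finger_gap: 0.343 gripper_force: 40.4 t: 9.15 tcp_pos: [0.5901, 0.1475, 0.1739] tool_rot: [-0.574, 0.819, 0.001, 0.0] force: [-0.8, 6.8, 0.4] finger_gap: 0.34 gripper_force: 40.5 t: 9.35 tcp_pos: [0.5902, 0.1477, 0.1737] tool_rot: [-0.574, 0.819, 0.001, 0.0] force: [-3.1, 5.2, 7.5] finger_gap: 0.344 gripper_force: 41.3
```

```bash
python3 -m pendant '[[[-0.002,0.0017,-0.0012,0,0,0,0.2],[0,0,0,0,0,0,0.2],[0,0,0,0,0,0,0.2]]]'|tr '\n' ' '; python3 -m pendant '[[[0,0,0.0,0,0,0,0.2]]]'; python3 -c "
from h import *
st()"
```

```text
t: 9.65 tcp_pos: [0.5902, 0.1481, 0.1737] tool_rot: [-0.574, 0.819, -0.001, 0.0] force: [-0.9, 1.6, 3.6] finger_gap: 0.339 gripper_force: 40.8 t: 9.75
tcp_pos: [0.5902, 0.1481, 0.1737]
tool_rot: [-0.574, 0.819, -0.0, 0.0]
force: [-0.7, 1.3, 3.5]
finger_gap: 0.345
gripper_force: 40.8
t 9.75 p [0.5902 0.1481 0.1737] psi -109.92 zax [ 0.001 -0.001 -1.   ] F [-0.69  1.26  3.53] T [0.028 0.13  0.019] q [ 0.06  0.59  1.54 -0.    1.01 -2.73] gap 0.345 gf 40.8
```

```bash
for k in 1; do python3 -m pendant '[[[0,0,0,0,0,0.8,0.2],[0,0,0,0,0,0.8,0.2],[0,0,0,0,0,0.8,0.2],[0,0,0,0,0,0.8,0.2],[0,0,0,0,0,0,0.2]]]'>/dev/null; python3 -c "
from h import *
st()"; done;  python3 -m pendant '[[[0,0,0,0,0,0.8,0.2],[0,0,0,0,0,0.8,0.2],[0,0,0,0,0,0.8,0.2],[0,0,0,0,0,0.8,0.2],[0,0,0,0,0,0,0.2]]]'>/dev/null; python3 -c "
from h import *
st()"
```

```text
t 10.25 p [0.5899 0.1481 0.1731] psi -131.91 zax [-0.    -0.001 -1.   ] F [-0.87  0.04  0.52] T [ 0.011 -0.037  0.002] q [ 0.06  0.59  1.54 -0.    1.01 -2.35] gap 0.341 gf 40.4
t 10.75 p [0.5897 0.148  0.1725] psi -153.81 zax [-0.001 -0.001 -1.   ] F [ 1.   -0.33 -3.06] T [-0.127 -0.212  0.083] q [ 0.06  0.59  1.54 -0.    1.01 -1.96] gap 0.343 gf 39.9
```

The thread caught: after 44° the barb is 1.2 mm lower, which matches the pitch. From here I'll feed at the thread pitch and log the moment.

```bash
cat > l.py <<'E'
from h import *
s=monitor.sense();M=R.from_quat(s["tool_rot"]).as_matrix()
print(round(s["t"],2),"psi",np.degrees(np.arctan2(M[1,0],M[0,0])).round(1),"p",(s["tcp_pos"]*1000).round(1),"F",s["force"].round(1),"Tz",s["ft_torque"].round(3),"q6",s["q"][5].round(2))
E
python3 -m pendant '[[[0,0,0.001,0,0,0,0.2],[0,0,0,0,0,0,0.2]]]' >/dev/null; python3 l.py
python3 -m pendant '[[[0,0,0.0002,0,0,0.9,0.2],[0,0,0.0002,0,0,0.9,0.2],[0,0,0,0,0,0,0.2]]]' >/dev/null; python3 l.py
python3 -m pendant '[[[0,0,0.0002,0,0,0.9,0.2],[0,0,0.0002,0,0,0.9,0.2],[0,0,0,0,0,0,0.2]]]' >/dev/null; python3 l.py
python3 -m pendant '[[[0,0,0.0002,0,0,0.9,0.2],[0,0,0.0002,0,0,0.9,0.2],[0,0,0,0,0,0,0.2]]]' >/dev/null; python3 l.py
```

```text
10.95 psi -153.8 p [589.9 148.3 172.4] F [ 0.9 -2.1 -2.9] Tz [-0.131 -0.142 -0.003] q6 -1.96
11.25 psi -166.2 p [589.9 148.2 172.1] F [ 0.9 -1.3 -4.2] Tz [-0.351 -0.227  0.002] q6 -1.75
11.55 psi -178.5 p [590.  148.  171.8] F [ 1.9 -3.  -3.9] Tz [-0.558 -0.259 -0.021] q6 -1.53
11.85 psi 169.2 p [589.9 147.8 171.4] F [ 2.2 -3.6 -3.6] Tz [-0.848 -0.313  0.004] q6 -1.32
```

The side moment Tx is building, so the grip is slightly skewed. I'll ease the grip and take hold again at the same angle so it lines up.

```bash
python3 -m pendant '[[[-0.0006,-0.0009,0,0,0,0,0.2],[0,0,0,0,0,0,0.5],[0,0,0,0,0,0,0.5],[0,0,0,0,0,0,0.5],[0,0,0,0,0,0,0.5]]]' >/dev/null; python3 l.py
python3 -m pendant '[[[0,0,0,0,0,0,0.2],[0,0,0,0,0,0,0.2],[0,0,0,0,0,0,0.2],[0,0,0,0,0,0,0.2],[0,0,0,0,0,0,0.2]]]' 30; python3 l.py
```

```text
12.35 psi 169.0 p [590.2 148.2 172.1] F [-0.3 -0.3  0.1] Tz [-0.01  -0.013 -0.046] q6 -1.32
t: 12.85
tcp_pos: [0.5903, 0.1478, 0.172]
tool_rot: [0.096, 0.995, 0.0, 0.0]
force: [-0.8, -0.5, 2.2]
finger_gap: 0.346
gripper_force: 32.8
12.85 psi 169.0 p [590.3 147.8 172. ] F [-0.8 -0.5  2.2] Tz [ 0.007  0.06  -0.037] q6 -1.32
```

```bash
m(){ python3 l.py; }
python3 -m pendant '[[[0,0,0.0002,0,0,0.9,0.2]]]' >/dev/null; m
python3 -m pendant '[[[0,0,0.0002,0,0,0.9,0.2]]]' >/dev/null; m
python3 -m pendant '[[[0,0,0.0002,0,0,0.9,0.2]]]' >/dev/null; m
python3 -m pendant '[[[0,0,0.0002,0,0,0.9,0.2]]]' >/dev/null; m
python3 -m pendant '[[[0,0,0.0002,0,0,0.9,0.2]]]' >/dev/null; m
python3 -m pendant '[[[0,0,0.0002,0,0,0.9,0.2]]]' >/dev/null; m
python3 -m pendant '[[[0,0,0.0002,0,0,0,0.2]]]' >/dev/null; m
python3 -m pendant '[[[0,0,0,0,0,0,0.2]]]' >/dev/null; m
```

```text
12.95 psi 162.6 p [590.2 147.6 171.8] F [ 0.1 -1.6  2.5] Tz [-0.053  0.091  0.054] q6 -1.21
13.05 psi 156.3 p [590.2 147.6 171.7] F [-1.  -1.1  3.5] Tz [-0.124  0.123  0.021] q6 -1.1
13.15 psi 150.1 p [590.1 147.6 171.5] F [-0.6 -0.7  2.7] Tz [-0.152  0.177 -0.004] q6 -0.99
13.25 psi 144.0 p [590.1 147.5 171.3] F [-1.5 -1.5  3.6] Tz [-0.118  0.118  0.025] q6 -0.88
13.35 psi 137.8 p [590.1 147.4 171.2] F [-1.5 -1.   4.4] Tz [-0.245  0.185  0.035] q6 -0.77
13.45 psi 131.6 p [590.  147.3 171. ] F [-0.6 -0.8  3.9] Tz [-0.263  0.205  0.093] q6 -0.66
13.55 psi 131.8 p [590.1 147.3 171. ] F [-1.  -1.7  6.5] Tz [-0.334  0.21  -0.042] q6 -0.67
13.65 psi 132.0 p [590.2 147.3 171. ] F [-1.5 -1.8  4.8] Tz [-0.409  0.182 -0.043] q6 -0.67
```

```bash
sed -i 's/"q6"/"tau6",s["tau"][5].round(4),"q6"/' l.py; m(){ python3 l.py; }
python3 -m pendant '[[[0,0,0,0,0,0.9,0.2]]]' >/dev/null; m
python3 -m pendant '[[[0,0,0,0,0,0.9,0.2]]]' >/dev/null; m
python3 -m pendant '[[[0,0,0.0002,0,0,0.9,0.2]]]' >/dev/null; m
python3 -m pendant '[[[0,0,0.0002,0,0,0.9,0.2]]]' >/dev/null; m
python3 -m pendant '[[[0,0,0.0002,0,0,0.9,0.2]]]' >/dev/null; m
python3 -m pendant '[[[0,0,0.0002,0,0,0.9,0.2]]]' >/dev/null; m
```

```text
13.75 psi 125.6 p [590.  147.3 170.9] F [-1.5 -2.3  4.2] Tz [-0.511  0.215  0.098] tau6 -0.9672 q6 -0.56
13.85 psi 119.4 p [589.8 147.2 170.7] F [-1.1 -3.1  3.8] Tz [-0.472  0.245  0.05 ] tau6 -0.6524 q6 -0.45
13.95 psi 113.2 p [589.7 147.1 170.6] F [-2.1 -2.9  5.6] Tz [-0.521  0.283  0.079] tau6 -0.6247 q6 -0.34
14.05 psi 107.0 p [589.6 147.1 170.4] F [-2.4 -2.9  5.6] Tz [-0.555  0.304  0.119] tau6 -0.6088 q6 -0.23
14.15 psi 100.8 p [589.5 147.  170.3] F [-2.8 -3.1  5.2] Tz [-0.541  0.441  0.076] tau6 -0.5921 q6 -0.13
14.25 psi 94.6 p [589.4 147.  170.1] F [-3.5 -2.8  4.7] Tz [-0.56   0.388  0.168] tau6 -0.575 q6 -0.02
```

The moment looks to be rising, but it is mixed with side load. I'll take hold again to clear the side load, then read it cleanly at slow speed.

```bash
m(){ python3 l.py; }
python3 -m pendant '[[[-0.0009,-0.0013,-0.0014,0,0,0,0.2],[0,0,0,0,0,0,0.5],[0,0,0,0,0,0,0.5],[0,0,0,0,0,0,0.5]]]' >/dev/null; m
python3 -m pendant '[[[0,0,0,0,0,0,0.5]]]' >/dev/null; m
python3 -m pendant '[[[0,0,0,0,0,0,0.5]]]' >/dev/null; m
python3 - <<'E'
from h import *
f=eyes.snapshot("side");import pickle;pickle.dump(f,open("f1.pkl","wb"))
cv2.imwrite("pics/n3.png",cv2.resize(f["pixels"][125:175,295:345],(600,600),interpolation=cv2.INTER_CUBIC)[:,:,::-1])
f0=pickle.load(open("f0.pkl","rb"))["side"]
g=f0["pixels"].astype(int).sum(2)
for c in (319,320,321,322): print(c,g[146:161,c].tolist())
for h in (.0028,.005,.0072):
    c=np.array([.5865,.1455,.143]);v=np.array([0,1,0])*.023
    print(h,proj(f0,[c+v+[0,0,h],c+v*18/23+[0,0,h],c-v*18/23+[0,0,h],c-v+[0,0,h],c-v])[:,1].round(2))
E
python3 -m pendant '[[[0,0,0,0,0,0,0.2],[0,0,0,0,0,0,0.2],[0,0,0,0,0,0,0.2],[0,0,0,0,0,0,0.2],[0,0,0,0,0,0,0.2]]]' 30 >/dev/null; m
```

```text
14.65 psi 94.8 p [589.1 147.2 170.9] F [ 0.4 -0.1  0.8] Tz [ 0.028 -0.028  0.033] tau6 -0.0085 q6 -0.02
14.75 psi 94.7 p [589.2 147.1 171. ] F [-0.1 -0.9  0. ] Tz [ 0.026 -0.025 -0.028] tau6 -0.0052 q6 -0.02
14.85 psi 94.7 p [589.2 147.1 171.1] F [-0.3 -0.8 -0.3] Tz [0.037 0.012 0.003] tau6 -0.0031 q6 -0.02
319 [648, 650, 617, 475, 187, 153, 335, 502, 449, 240, 243, 428, 538, 551, 549]
320 [643, 651, 613, 456, 179, 154, 357, 488, 426, 239, 243, 420, 531, 526, 530]
321 [639, 644, 629, 500, 196, 149, 377, 517, 440, 234, 231, 416, 525, 536, 523]
322 [635, 639, 622, 496, 203, 139, 387, 529, 424, 236, 238, 415, 515, 511, 517]
0.0028 [149.97 150.64 155.59 156.29 157.12]
0.005 [149.33 150.   154.94 155.65 157.12]
0.0072 [148.7  149.37 154.29 155.   157.12]
15.4 psi 94.7 p [589.2 147.  171.2] F [0.7 0.  0.7] Tz [0.078 0.067 0.009] tau6 0.0136 q6 -0.02
```

View pics/n3.png

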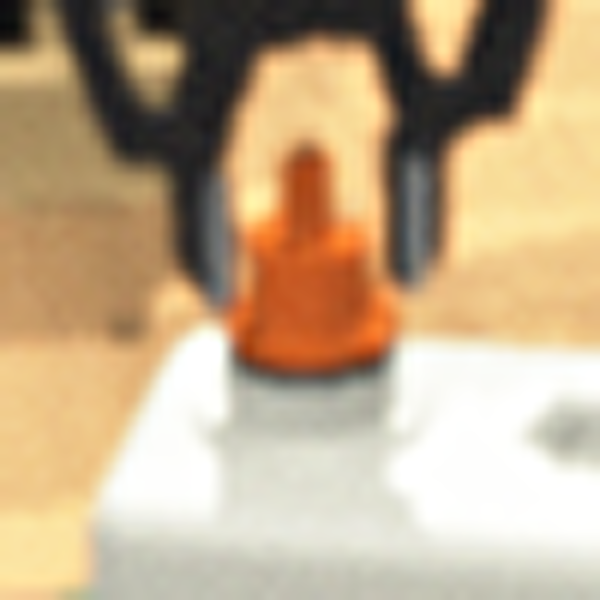

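The flange now sits on or very near the gasket, with a thin dark line left under it at row ~156 of the original picture. I'll turn slowly and log the moment.

```bash
m(){ python3 l.py | cut -d' ' -f3-; }
python3 -m pendant '[[[0,0,0.00005,0,0,0.2,0.2]]]' >/dev/null; m
python3 -m pendant '[[[0,0,0.00005,0,0,0.2,0.2]]]' >/dev/null; m
python3 -m pendant '[[[0,0,0.00005,0,0,0.2,0.2]]]' >/dev/null; m
python3 -m pendant '[[[0,0,0.00005,0,0,0.2,0.2]]]' >/dev/null; m
python3 -m pendant '[[[0,0,0.00005,0,0,0.2,0.2]]]' >/dev/null; m
python3 -m pendant '[[[0,0,0.00005,0,0,0.2,0.2]]]' >/dev/null; m
python3 -m pendant '[[[0,0,0.00005,0,0,0.2,0.2]]]' >/dev/null; m
python3 -m pendant '[[[0,0,0.00005,0,0,0.2,0.2]]]' >/dev/null; m
```

```text
93.3 p [589.1 146.9 171.2] F [-0.6 -0.5  2.2] Tz [-0.045  0.127  0.084] tau6 -0.1298 q6 0.0
91.9 p [589.1 146.9 171.2] F [-1.  -0.6  3.3] Tz [-0.061  0.098  0.122] tau6 -0.0497 q6 0.03
90.5 p [589.  146.9 171.1] F [-1.6 -0.1  3.5] Tz [-0.1    0.194  0.157] tau6 -0.0359 q6 0.05
89.1 p [589.  146.8 171.1] F [-1.9 -1.3  4. ] Tz [-0.178  0.247  0.124] tau6 -0.0288 q6 0.08
87.7 p [589.  146.8 171.1] F [-1.8 -0.7  5. ] Tz [-0.123  0.295  0.134] tau6 -0.0223 q6 0.1
86.3 p [589.  146.8 171. ] F [-1.4 -1.5  5.5] Tz [-0.131  0.333  0.146] tau6 -0.0159 q6 0.12
85.0 p [589.  146.9 171. ] F [-2.1 -1.2  4.3] Tz [-0.144  0.391  0.134] tau6 -0.0095 q6 0.15
83.6 p [589.  146.9 170.9] F [-1.8 -1.   5.5] Tz [-0.147  0.338  0.157] tau6 -0.0041 q6 0.17
```

The moment is rising but noisy, about 0.03 N m of scatter. I'll back off about 65° and come back slowly with dense readings, to place the nip accurately.

```bash
m(){ python3 l.py | cut -d' ' -f3-; }
python3 -m pendant '[[[0,0,-0.0015,0,0,0,0.2],[0,0,-0.0002,0,0,-0.8,0.2],[0,0,-0.0002,0,0,-0.8,0.2],[0,0,-0.0002,0,0,-0.8,0.2]]]' >/dev/null; m
python3 -m pendant '[[[0,0,-0.0002,0,0,-0.8,0.2],[0,0,-0.0002,0,0,-0.8,0.2],[0,0,-0.0002,0,0,-0.8,0.2]]]' >/dev/null; m
python3 -m pendant '[[[0,0,-0.0002,0,0,-0.8,0.2],[0,0,-0.0002,0,0,-0.8,0.2],[0,0,-0.0002,0,0,-0.8,0.2]]]' >/dev/null; m
python3 -m pendant '[[[0,0,-0.0002,0,0,-0.8,0.2],[0,0,-0.0002,0,0,-0.8,0.2],[0,0,-0.0002,0,0,-0.8,0.2]]]' >/dev/null; m
python3 -m pendant '[[[0,0,0,0,0,0,0.2]]]' >/dev/null; m
python3 -m pendant '[[[0,0,0,0,0,0,0.2]]]' >/dev/null; m
```

```text
100.4 p [589.5 146.7 171.5] F [ 1.3 -2.  -1.6] Tz [-0.257 -0.049 -0.073] tau6 0.5592 q6 -0.12
116.9 p [589.7 146.9 172. ] F [ 0.7 -1.4 -2.3] Tz [-0.169 -0.148 -0.05 ] tau6 0.5878 q6 -0.41
133.4 p [589.6 147.1 172.4] F [ 0.3  0.2 -2.6] Tz [-0.049 -0.177 -0.013] tau6 0.616 q6 -0.7
149.9 p [589.2 147.2 172.8] F [ 0.5  0.8 -1.4] Tz [-0.023 -0.064  0.023] tau6 0.6288 q6 -0.98
149.7 p [589.1 147.  172.8] F [-0.3 -0.4 -3.4] Tz [-0.033 -0.052  0.05 ] tau6 -0.3406 q6 -0.98
149.6 p [589.1 147.  172.9] F [ 0.7 -0.1 -4.4] Tz [-0.061 -0.213 -0.021] tau6 -0.0174 q6 -0.98
```

tau6 is a clean signal, with a kink near 141°. I'll confirm it coming forward at constant speed.

```bash
m(){ python3 l.py | cut -d' ' -f3- | sed 's/p \[.*F/F/'; }
python3 -m pendant '[[[0,0,0.0009,0,0,-0.9,0.2],[0,0,0,0,0,-0.9,0.2],[0,0,0,0,0,0,0.2]]]' >/dev/null; m
python3 -m pendant '[[[0,0,0,0,0,0.5,0.2],[0,0,0.0001,0,0,0.5,0.2]]]' >/dev/null; m
python3 -m pendant '[[[0,0,0.0001,0,0,0.5,0.2]]]' >/dev/null; m
python3 -m pendant '[[[0,0,0.0001,0,0,0.5,0.2]]]' >/dev/null; m
python3 -m pendant '[[[0,0,0.0001,0,0,0.5,0.2]]]' >/dev/null; m
python3 -m pendant '[[[0,0,0.0001,0,0,0.5,0.2]]]' >/dev/null; m
python3 -m pendant '[[[0,0,0.0001,0,0,0.5,0.2]]]' >/dev/null; m
python3 -m pendant '[[[0,0,0.0001,0,0,0.5,0.2]]]' >/dev/null; m
python3 -m pendant '[[[0,0,0.0001,0,0,0.5,0.2]]]' >/dev/null; m
python3 -m pendant '[[[0,0,0.0001,0,0,0.5,0.2]]]' >/dev/null; m
python3 -m pendant '[[[0,0,0.0001,0,0,0.5,0.2]]]' >/dev/null; m
python3 -m pendant '[[[0,0,0.0001,0,0,0.5,0.2]]]' >/dev/null; m
python3 -m pendant '[[[0,0,0.0001,0,0,0.5,0.2]]]' >/dev/null; m
python3 -m pendant '[[[0,0,0.0001,0,0,0.5,0.2]]]' >/dev/null; m
python3 -m pendant '[[[0,0,0.0001,0,0,0.5,0.2]]]' >/dev/null; m
python3 -m pendant '[[[0,0,0.0001,0,0,0.5,0.2]]]' >/dev/null; m
```

```text
162.0 F [ 0.2 -0.4 -1.3] Tz [ 0.022 -0.023 -0.025] tau6 -0.3848 q6 -1.2
154.8 F [ 0.2 -1.  -1.2] Tz [-0.102 -0.096  0.066] tau6 -0.3979 q6 -1.07
151.4 F [ 0.2  0.1 -1.3] Tz [-0.084  0.006  0.035] tau6 -0.3905 q6 -1.01
148.0 F [-0.2  0.1 -1. ] Tz [-0.097 -0.023  0.017] tau6 -0.3898 q6 -0.95
144.5 F [ 0.2  0.1 -1.1] Tz [-0.124 -0.059  0.037] tau6 -0.3895 q6 -0.89
141.1 F [ 0.9 -0.9 -1.8] Tz [-0.14  -0.033 -0.047] tau6 -0.3892 q6 -0.83
137.7 F [-0.1 -0.4 -1.6] Tz [-0.181  0.031 -0.009] tau6 -0.3873 q6 -0.77
134.2 F [-0.3 -0.9 -2.2] Tz [-0.153 -0.023 -0.031] tau6 -0.3773 q6 -0.71
130.8 F [-0.2 -1.  -0.8] Tz [-0.191 -0.002  0.042] tau6 -0.3671 q6 -0.65
127.3 F [-0.9 -1.3 -1. ] Tz [-0.141  0.071  0.007] tau6 -0.359 q6 -0.59
123.9 F [ 0.8 -1.6 -0.5] Tz [-0.183  0.086  0.039] tau6 -0.3517 q6 -0.53
120.5 F [-1.  -1.3 -0.5] Tz [-0.152  0.036  0.034] tau6 -0.3451 q6 -0.47
117.0 F [-0.4 -1.7 -1.9] Tz [-0.223  0.037  0.042] tau6 -0.3375 q6 -0.41
113.6 F [-1.2 -1.4 -1.6] Tz [-0.172  0.111  0.051] tau6 -0.33 q6 -0.35
110.2 F [-1.9 -1.7 -1.2] Tz [-0.252  0.135  0.047] tau6 -0.3226 q6 -0.29
106.7 F [-0.1 -1.2 -1.5] Tz [-0.192  0.069  0.094] tau6 -0.3146 q6 -0.23
```

There is a clear kink at psi ≈ 138°, and that is the nip. The target is 78°, so turn another 29°.

```bash
python3 -m pendant '[[[0,0,0.0002,0,0,0.54,0.2],[0,0,0.0001,0,0,0.54,0.2],[0,0,0.0001,0,0,0.54,0.2],[0,0,0.0001,0,0,0.54,0.2],[0,0,0.0001,0,0,0.54,0.2],[0,0,0.0001,0,0,0.54,0.2],[0,0,0.0001,0,0,0.54,0.2],[0,0,0.0001,0,0,0.5,0.2],[0,0,0,0,0,0,0.2],[0,0,0,0,0,0,0.2]]]' >/dev/null; python3 l.py
```

```text
20.6 psi 77.6 p [588.6 146.5 171. ] F [-2.6 -2.  -0.4] Tz [-0.397  0.215 -0.084] tau6 -0.0642 q6 0.28
```

```bash
python3 -m pendant '[[[0,0,0,0,0,0,0.6],[0,0,0,0,0,0,0.6],[0,0,0,0,0,0,0.6],[0,0,0,0,0,0,0.7],[0,0,-0.02,0,0,0,0.8],[0,0,-0.04,0,0,0,0.8],[0,0,-0.05,0,0,0,0.8],[0,0,-0.05,0,0,0,0.8],[-0.055,0,0,0,0,0,0.8],[-0.055,0,0,0,0,0,0.8],[-0.055,0,0,0,0,0,0.8],[-0.055,0,0,0,0,0,0.8],[0,0,0,0,0,0,0.8],[0,0,0,0,0,0,0.8]]]'
python3 - <<'E'
from h import *
a=eyes.snapshot("side")["pixels"][120:180,285:355];b=eyes.snapshot("top")["pixels"][150:210,245:315]
cv2.imwrite("pics/e.png",np.hstack([cv2.resize(x,(400,343),interpolation=cv2.INTER_CUBIC) for x in(a,b)])[:,:,::-1])
E
```

```text
t: 22.0
tcp_pos: [0.5515, -0.0258, 0.2995]
tool_rot: [0.78, 0.626, 0.0, -0.0]
force: [0.1, -0.2, 0.6]
finger_gap: 0.801
gripper_force: 0.0
```

View pics/e.png

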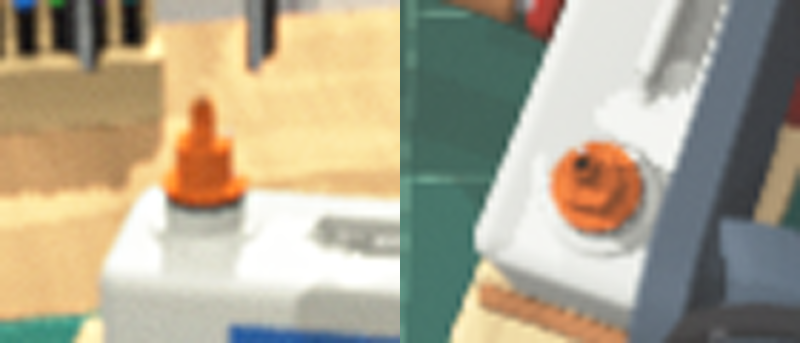

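The barb stands upright in the neck with its flange on the gasket, and the gripper is clear of it. In the top crop the barb is at about (597,187).

```bash
python3 -c "
from station import job
print(job.sign_off())"
```

```text
the job is handed in; nothing more can be done
None
```

The orange hose barb is screwed into the canister neck: the gasket nipped, I turned it 60° further, let go and moved the arm clear. The job was handed in at about 22 s, but the sign-off gave no verdict.

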